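# Turn the wide leaf of the recipe stand

### The arm

A 7-joint arm with a two-finger parallel gripper is mounted at the origin on the work surface. World frame = base frame: x ahead of the robot, y to its left, z up, the work surface at z = 0. Lengths are in m, angles in rad, forces in N, time in s.
With the tool pointing down it reaches from about 0.35 to 0.9 m from the base axis. Payload 8.1 kg.
Tool frame: the origin (TCP) lies between the finger pads; the fingertips stand 17 mm ahead of it and the grasp point (between the pads) lies 2 mm behind it; z points along the fingers, y is the direction in which the jaws open and shut (so a half turn about z gives the same grasp; the last joint's range is limited). The gripper opens to 92 mm and grips with 3 to 60 N. Pads are 19 mm wide; open, the fingers measure 130 mm over their backs; the gripper's body (75 mm by 190 mm) begins 47 mm behind the grasp point.
Start: joints at [1.064, 0.434, 0.025, 1.573, -0.012, 1.134, -0.075], TCP at [0.246, -0.575, 0.244] pointing down, gripper open.
Joint ranges: [-2.62, 2.62], [-0.44, 2.09], [-1.27, 1.32], [0.08, 2.57], [-1.32, 4.46], [0.12, 2], [-2.74, 2.74]. Speed limits (rad/s): [2.22, 2.22, 3.01, 3.01, 3.14, 3.14, 3.14].

### API

Orientations are given as a rotation vector (axis times angle).
In Python, from cell import arm gives the robot as it stands. The module is installed in compiled form; this text tells all that it offers.
- The arm moves only by the shell command python3 -m crank 'ROWS' [FORCE]. ROWS is JSON, a list of rows, each a list of 5 numbers: the opening, from 0 (shut) to 1 (fully open), then the shift along the world's x, y, z normalised to -1 to 1, where 1 is 40 cm, then the turn about the world's z normalised to -1 to 1, where 1 is 60 degrees. In form: [[fingers, tx, ty, tz, twist], ...]. A call has exactly 8 rows; each row shifts and turns the commanded pose from where the row before left it; what a row does not reach is not made up. A row lasts 1/12 s, in which the tool goes at most 41.7 mm and 7.16 degrees, less where a joint would pass 70% of its speed; a pose out of reach is approached as far as the arm can. A call with a number of a shift or a turn outside -1 to 1 is refused whole. A call with a gripper value outside its range is refused whole. The fingers move at their own pace and stop on an object; FORCE is the grip in N (left out, the last holds). Time passes only in rows, so rows that do not move let the fingers close, or fill a call up. It gives the time, the measured TCP pose, the force and the opening at its end, in the units of the state.
- arm.observe(): the state, without advancing time (a new reading comes with each control period).
- arm.get_image(name): name is "side" or "top" or "wrist"; returns the picture (400x640x3 uint8, red, green, blue); there is no depth.
- arm.get_calibration(name): a dict with "intrinsics" (3x3 intrinsics, pixels), "extrinsics" (4x4, takes a point from camera to world coordinates). Camera axes: x right, y down, z forward; pixel columns grow to the right and rows downward; lengths in m; the calibration is good to about 2 mm. A picture is of the moment at which its call begins: read the wrist's pose just before it. get_calibration takes no time and is no camera call; for the wrist camera it gives the pose at the moment of the call.
- arm.sign_off(): hands the job in, once; it reports no verdict.
The state is a dict: "clock": time; "joints": joint angles; "dq": joint speeds; "joint_efforts": joint torques, N m; "position": TCP position; "ee_rot": TCP orientation; "force": force on the tool from outside, world axes, zero at the start; "ft_torque": the same for the moment, N m; "width": opening from 0.0 (shut) to 1.0 (fully open).
Only numpy, scipy, OpenCV 4.12 (cv2) and the standard library are available. Lean on these libraries where they do the work, as an engineer would, in place of code of your own. Each camera call takes 0.05 s, during which the arm holds its last target.

### The job

On the split-leaf recipe stand, turn only the wide leaf over the spine so that it lies flat on the empty left-hand board: get your fingertips under its raised free edge, push it up and over from its underside, then press it fully down and take the hand away. Do not pinch the leaf or press on its printed face, do not fling it over, and leave the narrow leaf and everything else standing around where it is.

Things in the scene. Friction and masses are not known exactly. Their poses are not given: they have to be found in the camera images.
- stand: Wooden recipe stand, fixed. Origin under its centre, on the table; x along the spine (roughly away from the robot), y left, z up. Two level boards (top 36 mm up, 12 mm thick, on feet) flank the spine, each 212 mm along x and 12 to 124 mm out in y. Both leaves hinge on one axis along x, 40 mm straight above the origin, and start on the right (-y); the left board is empty.
- wide_leaf (a joint): Angle (rad) of the wide leaf: 0 flat on the right (-y), pi/2 upright, pi (its stop) flat on the left (+y). Starts raised by 0.20 to 0.55. Stiff friction hinge (0.25 N m, plus the leaf's weight of about 1 N): the leaf stays at any angle where it is left, and takes about 2 to 4 N near its free edge to move.
- wide_leaf_edge (a point): Middle of the wide leaf's free edge, 170 mm from the hinge axis; moves with the leaf. The leaf is a stiff white panel 130 mm along the spine, 4 mm thick, spanning 15 to 170 mm out from the hinge axis: it overhangs the board by 46 mm, with only the table below.
- wide_leaf_hinge (a point): Point on the hinge axis at the middle of the wide leaf: 38 mm nearer the robot than the stand's origin (stand x = -38 mm), 40 mm above the table. Its axes turn with the leaf.
- wide_leaf_face (a point): The printed face of the wide leaf (a brown-red picture with a yellow disc above grey lines), a 1 mm sheet glued on its upper side; it faces up at the start and down once the leaf is turned. This point is the face's centre, 92 mm from the hinge axis. Not to be pressed.
- narrow_leaf_edge (a point): Middle of the narrow leaf's free edge, 170 mm from the hinge axis. The narrow leaf is like the wide one but 70 mm along the spine, centred at stand x = +69 mm (the far part of the spine), 7 mm of gap from the wide leaf. It too starts raised, by 0.05 to 0.35 rad, on a stiff hinge, and must stay there.
- grater: Bystander: upright steel tube grater, 70 mm across, 140 mm high. Origin at the centre of its underside.
- extract_bottle: Bystander: small amber bottle, 40 mm across, 110 mm high. Origin at the centre of its underside.
- half_lemon: Bystander: half lemon, cut side down, 56 mm across, 41 mm high. Origin at the centre of its underside.
- measuring_cup: Bystander: small white measuring cup, 60 mm across, 40 mm high. Origin at the centre of its underside.
- spice_pot: Bystander: small glass spice pot with an orange lid, 44 mm across, 45 mm high. Origin at the centre of its underside.
- spatula: Bystander: wooden spatula lying flat, 200 mm long along its x axis. Origin under its middle.

How it is judged:
By the outcome, as a careful person would: the job done as asked, in the order asked, and still so for the second after the job is handed in, with the robot touching nothing.
It also fails if it takes over 51 s, if anything falls off the work surface, if the arm or the gripper's body presses on something with over 40 N, if the wrist force passes 120 N, or if a joint passes its speed limit or range.

## Working session

There is one attempt and no reset: what is moved stays moved. The work goes in short steps, Python scripts to look and compute and a shell command to move; the robot and the scene stay as the last step left them, time stands still between calls to the robot, and variables do not carry over. Pictures are saved under pics/ and viewed, and the job is handed in when it is done.

```bash
mkdir -p pics; python3 - <<'E'
from cell import arm
import cv2
print(arm.observe())
for n in ["side","top","wrist"]:
    c=arm.get_calibration(n); print(n,c["intrinsics"],c["extrinsics"])
    cv2.imwrite(f"pics/{n}0.png",arm.get_image(n)[:,:,::-1])
E
```

```text
{'clock': 0.0, 'joints': array([ 1.06435847,  0.43523591,  0.02498529,  1.57409771, -0.01160419,
        1.13400801, -0.07512181]), 'dq': array([ 0.00045009, -0.00316385, -0.00081107,  0.00037391,  0.00186039,
        0.00115643,  0.00112989]), 'joint_efforts': array([ 6.83903163e-04, -6.67859387e+01,  9.85240303e-01, -3.14464688e+01,
       -6.05826778e-02,  4.30481276e-02,  1.18396879e-04]), 'position': array([ 0.24534519, -0.57429825,  0.24293683]), 'ee_rot': array([-3.07629544e+00, -6.29576540e-01,  7.28839057e-04]), 'force': array([-0.58790057, -0.10654361,  0.38084725]), 'ft_torque': array([-0.05015924,  0.04242447,  0.0179726 ]), 'width': 0.9958771724801402}
side [[469.46567258   0.         325.03500615]
 [  0.         469.46567258 200.18480225]
 [  0.           0.           1.        ]] [[ 0.97557604 -0.17309655  0.13523675  0.38986034]
 [-0.218935   -0.71617459  0.66269255 -0.63919836]
 [-0.01785667 -0.67611503 -0.73657966  0.89259215]
 [ 0.          0.          0.          1.        ]]
top [[517.42218391   0.         321.67510648]
 [  0.         517.42218391 197.08786164]
 [  0.           0.           1.        ]] [[ 0.02148774 -0.98149267  0.19029032  0.33222376]
 [-0.99973613 -0.01954818  0.01206403  0.08649856]
 [-0.00812093 -0.19049934 -0.98165373  1.23311917]
 [ 0.          0.          0.          1.        ]]
wrist [[353.09943148   0.         327.29880112]
 [  0.         353.09943148 204.1156931 ]
 [  0.           0.           1.        ]] [[ 3.92847170e-01 -8.83228635e-01 -2.56082565e-01  3.14714256e-01]
 [-9.19603617e-01 -3.77470388e-01 -1.08836084e-01 -5.44441198e-01]
 [-5.36438878e-04  2.78250400e-01 -9.60508421e-01  3.82898472e-01]
 [ 0.00000000e+00  0.00000000e+00  0.00000000e+00  1.00000000e+00]]
```

View pics/side0.png

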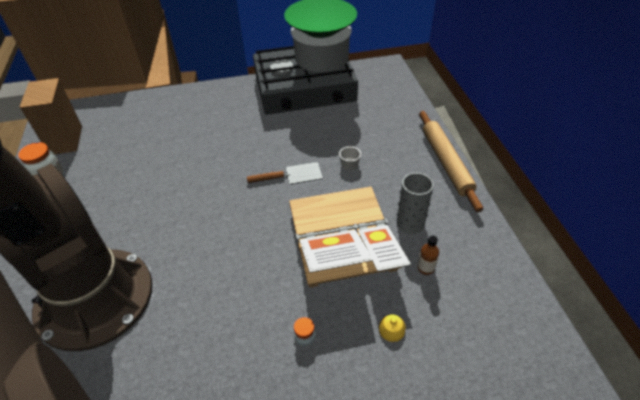

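View pics/top0.png

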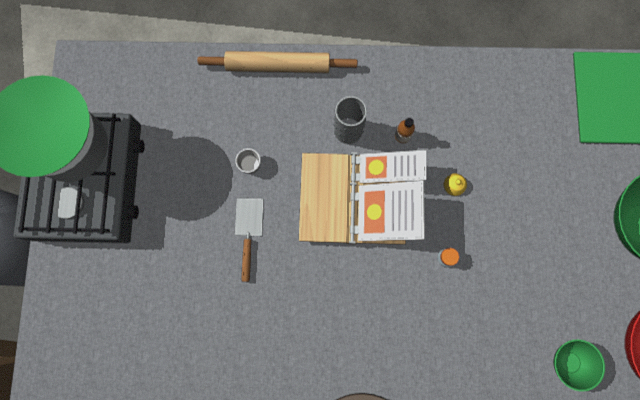

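View pics/wrist0.png

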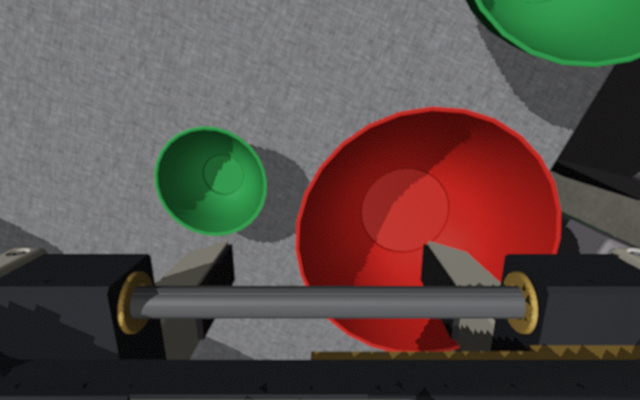

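```bash
python3 - <<'E'
import cv2
t=cv2.imread("pics/top0.png")[110:280,280:480]; cv2.imwrite("pics/top0z.png",cv2.resize(t,None,fx=4,fy=3.5,interpolation=cv2.INTER_CUBIC)[:600])
s=cv2.imread("pics/side0.png")[140:350,270:470]; cv2.imwrite("pics/side0z.png",cv2.resize(s,None,fx=2.8,fy=2.8,interpolation=cv2.INTER_CUBIC))
E
```

```text
(no output)
```

View pics/top0z.png

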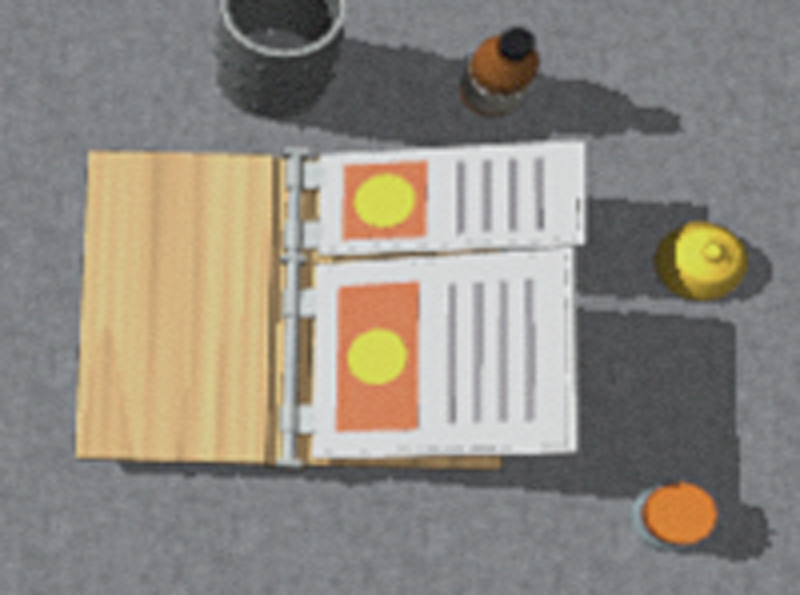

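View pics/side0z.png

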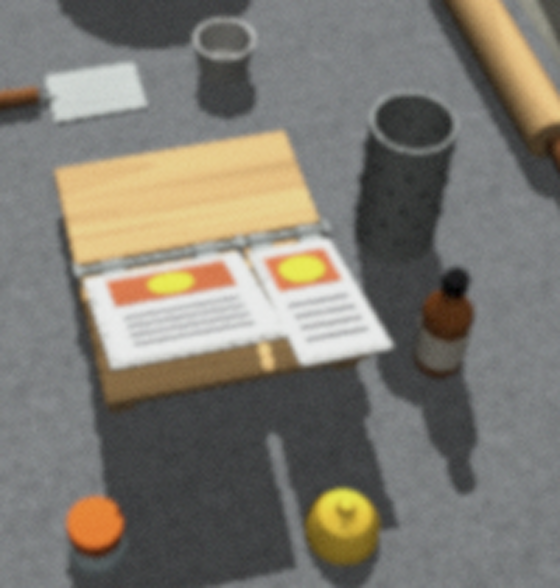

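```bash
cat > h.py <<'E'
from cell import arm
import numpy as np, cv2
def ray(n,u,v):
    c=arm.get_calibration(n);K=np.array(c["intrinsics"]);T=np.array(c["extrinsics"])
    d=T[:3,:3]@np.linalg.solve(K,[u,v,1.]);return T[:3,3],d/np.linalg.norm(d)
def plane(n,u,v,z):
    o,d=ray(n,u,v);return o+d*(z-o[2])/d[2]
def tri(obs):
    A=np.zeros((3,3));b=np.zeros(3);R=[]
    for n,u,v in obs:
        o,d=ray(n,u,v);P=np.eye(3)-np.outer(d,d);A+=P;b+=P@o;R.append((o,P))
    x=np.linalg.solve(A,b);return x,[np.linalg.norm(P@(x-o)) for o,P in R]
E
python3 - <<'E'
from h import *
np.set_printoptions(precision=4,suppress=True)
T=lambda x,y:("top",280+x/4,110+y/3.5)
S=lambda x,y:("side",270+x/2.8,140+y/2.8)
for nm,a in dict(bLfar=(90,152),bLnear=(78,458),bRfar=(272,155),bRnear=(265,460)).items(): print(nm,plane(*T(*a),.036))
for nm,a in dict(bLnear=(55,170),bLfar=(287,130)).items(): print('side',nm,plane(*S(*a),.036))
for nm,a in dict(rodfar=(295,150),rodnear=(290,463)).items(): print(nm,plane(*T(*a),.04))
for nm,a in dict(rodnear=(80,270),rodfar=(325,229)).items(): print('side',nm,plane(*S(*a),.04))
for nm,a,b in [("wnear",(577,452),(112,366)),("wfar",(572,250),(283,332)),("nnear",(583,243),(303,364)),("nfar",(585,142),(392,349))]:
    print(nm,*tri([T(*a),S(*b)]))
for nm,a,z in [("lemon",(703,262),.02),("pot",(681,514),.045),("bottle",(515,43),.11),("grater",(282,0),.14)]: print(nm,plane(*T(*a),z))
for nm,a,z in [("lemon",(343,525),.02),("pot",(95,525),.045),("bottle",(456,283),.11),("grater",(413,125),.14)]: print('side',nm,plane(*S(*a),z))
print('cup',plane("top",248,158,.04)); print('spat',plane("top",250,215,0),plane("top",246,278,.01))
E
```

```text
bLfar [0.6699 0.1495 0.036 ]
bLnear [0.4599 0.1504 0.036 ]
bRfar [0.6699 0.0404 0.036 ]
bRnear [0.4608 0.042  0.036 ]
side bLnear [0.4614 0.1503 0.036 ]
side bLfar [0.6747 0.1494 0.036 ]
rodfar [0.6726 0.0269 0.04  ]
rodnear [0.4587 0.0277 0.04  ]
side rodnear [0.4622 0.0315 0.04  ]
side rodfar [0.6712 0.0266 0.04  ]
wnear [ 0.4607 -0.1223  0.1222] [np.float64(0.0008467896237671553), np.float64(0.0008467896237671156)]
wfar [ 0.5866 -0.1217  0.1218] [np.float64(0.0005020073761430662), np.float64(0.0005020073761428638)]
nnear [ 0.5988 -0.1333  0.0936] [np.float64(0.0004857401627024511), np.float64(0.0004857401627024762)]
nfar [ 0.6661 -0.1356  0.0934] [np.float64(0.0001988743808927538), np.float64(0.00019887438089272928)]
lemon [ 0.6036 -0.2189  0.02  ]
pot [ 0.4294 -0.1954  0.045 ]
bottle [ 0.7269 -0.0938  0.11  ]
grater [0.7426 0.0401 0.14  ]
side lemon [ 0.606  -0.2258  0.02  ]
side pot [ 0.4308 -0.1981  0.045 ]
side bottle [ 0.7268 -0.1008  0.11  ]
side grater [0.7392 0.0353 0.14  ]
cup [0.655 0.279 0.04 ]
spat [0.5238 0.2737 0.    ] [0.373  0.2744 0.01  ]
```

```bash
python3 -m crank '[[0,0,0.02,0.06,0.03],[0,0.03,0.05,0.06,0.07],[0,0.045,0.07,0.02,0.08],[0,0.045,0.07,0,0.08],[0,0.045,0.07,0,0.08],[0,0.045,0.07,0,0.08],[0,0.045,0.07,0,0.08],[0,0.045,0.07,0,0.08]]' 10
```

```text
clock: 0.82
position: [0.366, -0.3772, 0.2997]
ee_rot: [-2.745, -1.527, 0.0]
force: [0.9, 0.7, 0.3]
width: 0.471
```

```bash
python3 -m crank '[[0,0.045,0.07,0,0.08],[0,0.045,0.07,0,0.08],[0,0.045,0.07,0,0.08],[0,0.045,0.07,0,0.08],[0,0.045,0.07,0,0.08],[0,0.045,0.06,0,0.08],[0,0.045,0.04,0,0.08],[0,0,0,0,0]]'
```

```text
clock: 1.48
position: [0.4946, -0.1937, 0.2997]
ee_rot: [-2.178, -2.264, -0.005]
force: [-0.7, 1.2, -0.3]
width: 0.01
```

```bash
python3 -m crank '[[0,0.03,0.03,-0.03,-0.037],[0,0.03,0.03,-0.06,0],[0,0,0,-0.07,0],[0,0,0,-0.07,0],[0,0,0,-0.07,0],[0,0,0,-0.07,0],[0,0,0,-0.05,0],[0,0,0,-0.03,0]]'; python3 - <<'E'
from h import *
print(arm.observe()["position"],arm.observe()["force"])
for n in ["side","wrist","top"]: cv2.imwrite(f"pics/{n}1.png",arm.get_image(n)[:,:,::-1])
s=cv2.imread("pics/side1.png")[140:350,270:470]; cv2.imwrite("pics/side1z.png",cv2.resize(s,None,fx=2.8,fy=2.8,interpolation=cv2.INTER_CUBIC))
E
```

```text
clock: 2.15
position: [0.5138, -0.1749, 0.117]
ee_rot: [-2.234, -2.205, 0.003]
force: [0.1, -0.4, 0.9]
width: 0.009
[ 0.51377815 -0.17494672  0.11699045] [ 0.1012661  -0.43050797  0.90234097]
```

View pics/side1z.png

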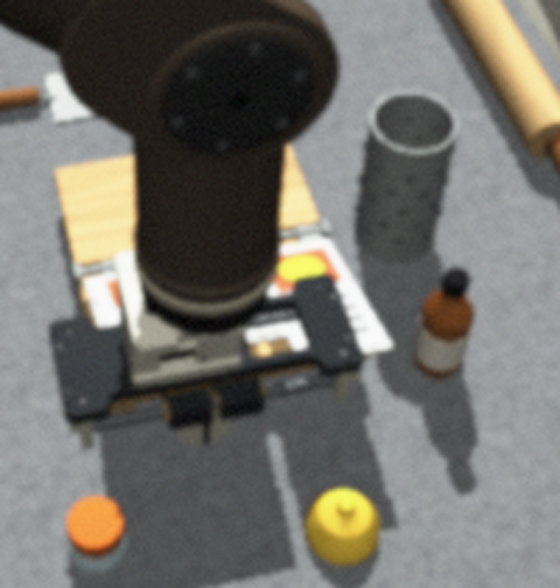

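View pics/wrist1.png

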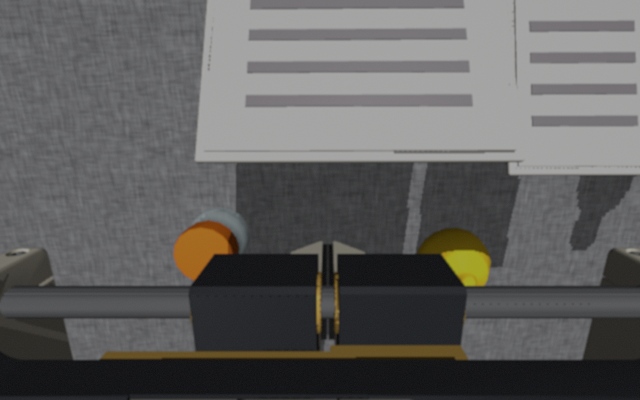

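```bash
python3 - <<'E'
import numpy as np
def tool(th):
    h=np.array([.027,.040]); e=np.array([-np.cos(th),np.sin(th)]); n=np.array([-np.sin(th),-np.cos(th)])
    if th<np.pi/2:
        p=h+.17*e+.002*n; return np.array([p[0]-.0095,p[1]-.022+.017])
    p=h+.148*e+.002*n; return np.array([p[0]-.0095,p[1]+.017])
ths=np.concatenate([[.503],np.arange(.55,3.16,.05),[np.pi]])
pr=None
for i,t in enumerate(ths):
    q=tool(t)
    print(i,round(t,2),q.round(4), None if pr is None else ((q-pr)/.4).round(3)); pr=q
E
python3 -m crank '[[0,0,0.01,0,0],[0,0,0.015,0,0],[0,0,0.015,0,0],[0,0,0.015,0,0],[0,0,0.01,0,0],[0,0,0.01,0,0],[0,0,0,0,0],[0,0,0,0,0]]'
```

```text
0 0.5 [-0.1324  0.1152] None
1 0.55 [-0.1285  0.1222] [0.01  0.017]
2 0.6 [-0.1239  0.1293] [0.011 0.018]
3 0.65 [-0.119   0.1363] [0.012 0.017]
4 0.7 [-0.1138  0.143 ] [0.013 0.017]
5 0.75 [-0.1083  0.1494] [0.014 0.016]
6 0.8 [-0.1024  0.1556] [0.015 0.015]
7 0.85 [-0.0962  0.1614] [0.015 0.015]
8 0.9 [-0.0897  0.1669] [0.016 0.014]
9 0.95 [-0.083   0.1721] [0.017 0.013]
10 1.0 [-0.076  0.177] [0.017 0.012]
11 1.05 [-0.0688  0.1815] [0.018 0.011]
12 1.1 [-0.0614  0.1856] [0.019 0.01 ]
13 1.15 [-0.0538  0.1894] [0.019 0.009]
14 1.2 [-0.046   0.1927] [0.02  0.008]
15 1.25 [-0.038   0.1957] [0.02  0.007]
16 1.3 [-0.0299  0.1983] [0.02  0.006]
17 1.35 [-0.0217  0.2004] [0.021 0.005]
18 1.4 [-0.0134  0.2022] [0.021 0.004]
19 1.45 [-0.005   0.2035] [0.021 0.003]
20 1.5 [0.0035 0.2044] [0.021 0.002]
21 1.55 [0.012  0.2049] [0.021 0.001]
22 1.6 [0.0198 0.205 ] [0.02 0.  ]
23 1.65 [0.0272 0.2047] [ 0.018 -0.001]
24 1.7 [0.0346 0.204 ] [ 0.018 -0.002]
25 1.75 [0.0419 0.203 ] [ 0.018 -0.003]
26 1.8 [0.0492 0.2016] [ 0.018 -0.004]
27 1.85 [0.0564 0.1998] [ 0.018 -0.004]
28 1.9 [0.0635 0.1977] 
[... 458 characters left out ...]
[0.1349 0.1472] [ 0.012 -0.014]
41 2.55 [0.1392 0.1412] [ 0.011 -0.015]
42 2.6 [0.1433 0.135 ] [ 0.01  -0.015]
43 2.65 [0.147  0.1286] [ 0.009 -0.016]
44 2.7 [0.1504 0.1221] [ 0.009 -0.016]
45 2.75 [0.1535 0.1153] [ 0.008 -0.017]
46 2.8 [0.1563 0.1085] [ 0.007 -0.017]
47 2.85 [0.1587 0.1015] [ 0.006 -0.018]
48 2.9 [0.1607 0.0944] [ 0.005 -0.018]
49 2.95 [0.1624 0.0871] [ 0.004 -0.018]
50 3.0 [0.1637 0.0799] [ 0.003 -0.018]
51 3.05 [0.1647 0.0725] [ 0.002 -0.018]
52 3.1 [0.1653 0.0652] [ 0.001 -0.018]
53 3.15 [0.1655 0.0578] [ 0.001 -0.018]
54 3.14 [0.1655 0.059 ] [-0.     0.003]
clock: 2.97
position: [0.5156, -0.1445, 0.1198]
ee_rot: [2.234, 2.209, -0.0]
force: [-0.5, 0.3, -0.9]
width: 0.003
```

```bash
python3 -m crank '[[0,0,0.008,-0.005,0],[0,0,0.008,-0.005,0],[0,0,0.008,0,0],[0,0,0.008,0,0],[0,0,0.006,0.004,0],[0,0,0.006,0.006,0],[0,0,0,0,0],[0,0,0,0,0]]'
```

```text
clock: 3.63
position: [0.5154, -0.1306, 0.1204]
ee_rot: [2.236, 2.203, -0.004]
force: [-3.0, -11.5, 6.9]
width: 0.008
```

```bash
python3 -m crank '[[0,0,0,0.012,0],[0,0,0.003,0.015,0],[0,0,0.006,0.015,0],[0,0,0.01,0.015,0],[0,0,0.01,0.015,0],[0,0,0.01,0.015,0],[0,0,0,0,0],[0,0,0,0,0]]'; python3 - <<'E'
from h import *
for n in ["side","wrist"]: cv2.imwrite(f"pics/{n}2.png",arm.get_image(n)[:,:,::-1])
E
```

```text
clock: 4.3
position: [0.516, -0.1106, 0.1551]
ee_rot: [2.233, 2.209, 0.002]
force: [0.4, -0.0, 0.2]
width: 0.003
```

View pics/wrist2.png

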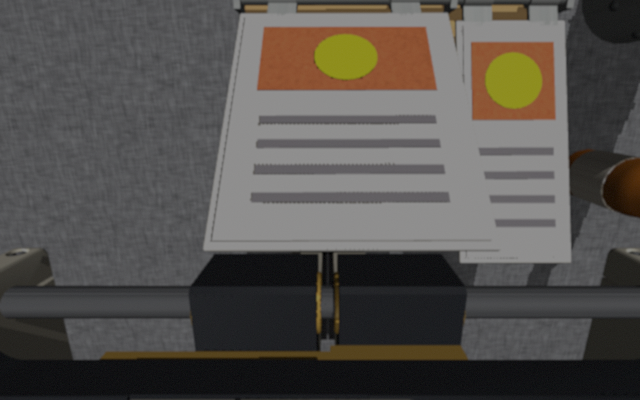

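View pics/side2.png

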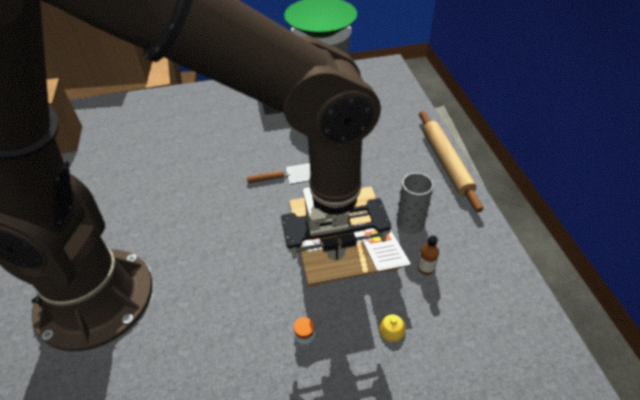

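```bash
cat >> h.py <<'E'
def theta(u,v):
    o,d=ray("wrist",u,v)  # intersect with cylinder r=.17 about hinge
    h=np.array([.027,.04]); a=o[1:]-h; b=d[1:]
    r=np.roots([b@b,2*a@b,a@a-.17**2])
    return [(round(float(np.arctan2((a+t*b)[1],-(a+t*b)[0])),3),(o+d*t).round(4)) for t in np.real(r)]
E
python3 - <<'E'
from h import *
print(theta(330,247))
E
```

```text
[(0.015, array([ 0.5177, -0.143 ,  0.0426])), (0.793, array([ 0.5171, -0.0923,  0.1611]))]
```

```bash
python3 -m crank '[[0,0,0.014,0.010,0],[0,0,0.015,0.012,0],[0,0,0.016,0.012,0],[0,0,0.017,0.011,0],[0,0,0.017,0.010,0],[0,0,0.018,0.009,0],[0,0,0.019,0.008,0],[0,0,0.019,0.007,0]]'
```

```text
clock: 5.07
position: [0.5156, -0.0569, 0.1865]
ee_rot: [2.235, 2.208, 0.0]
force: [-0.2, -2.5, 1.9]
width: 0.004
```

```bash
python3 -m crank '[[0,0,0.019,0.008,0],[0,0,0.019,0.007,0],[0,0,0.02,0.006,0],[0,0,0.02,0.005,0],[0,0,0.02,0.004,0],[0,0,0.02,0.003,0],[0,0,0,0,0],[0,0,0,0,0]]'; python3 - <<'E'
from h import *
for n in ["side","wrist"]: cv2.imwrite(f"pics/{n}3.png",arm.get_image(n)[:,:,::-1])
E
```

```text
clock: 5.73
position: [0.5153, -0.0094, 0.1991]
ee_rot: [-2.233, -2.209, -0.0]
force: [0.4, -0.3, 0.6]
width: 0.005
```

View pics/wrist3.png

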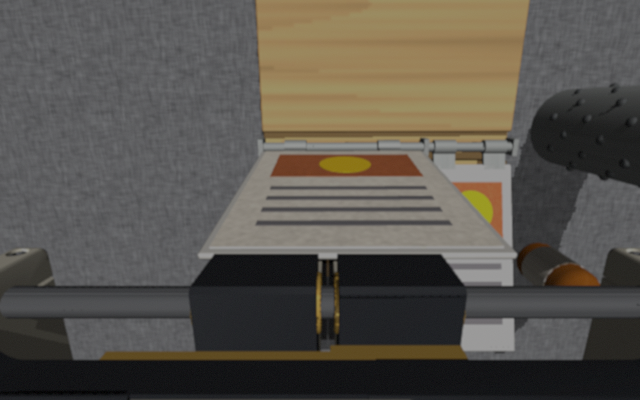

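View pics/side3.png

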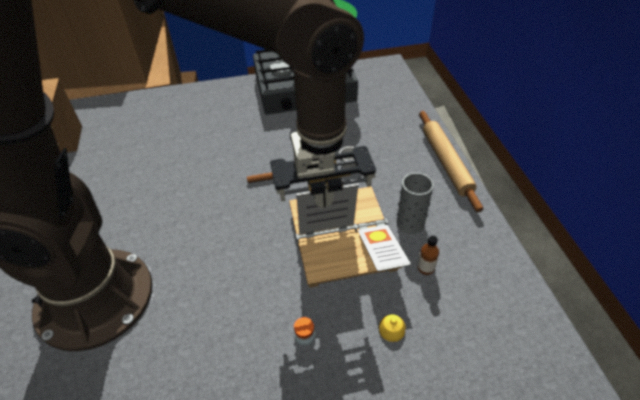

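```bash
python3 -m crank '[[0,0,0.018,0.002,0],[0,0,0.02,0.002,0],[0,0,0.02,0.002,0],[0,0,0.02,0.001,0],[0,0,0.02,0,0],[0,0,0.018,-0.001,0],[0,0,0.018,-0.002,0],[0,0,0.018,-0.003,0]]'
```

```text
clock: 6.5
position: [0.5156, 0.0512, 0.1997]
ee_rot: [2.234, 2.208, 0.0]
force: [0.5, -2.1, -0.2]
width: 0.004
```

```bash
python3 -m crank '[[0,0,0.018,-0.004,0],[0,0,0.018,-0.004,0],[0,0,0.018,-0.005,0],[0,0,0.017,-0.006,0],[0,0,0.017,-0.007,0],[0,0,0.017,-0.008,0],[0,0,0,0,0],[0,0,0,0,0]]'; python3 - <<'E'
from h import *
for n in ["side","wrist"]: cv2.imwrite(f"pics/{n}4.png",arm.get_image(n)[:,:,::-1])
E
```

```text
clock: 7.17
position: [0.5154, 0.0933, 0.1859]
ee_rot: [-2.233, -2.209, -0.0]
force: [0.0, 0.2, -0.1]
width: 0.005
```

View pics/wrist4.png

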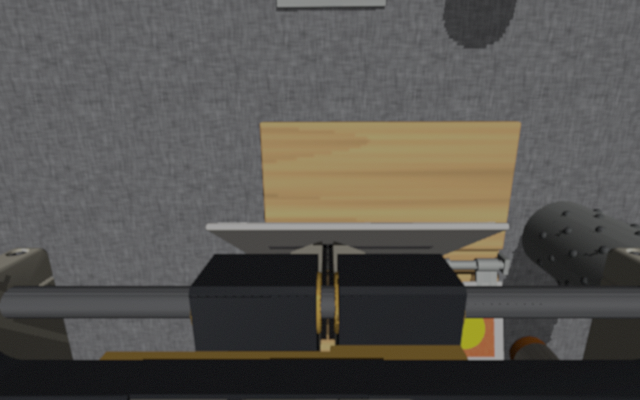

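View pics/side4.png

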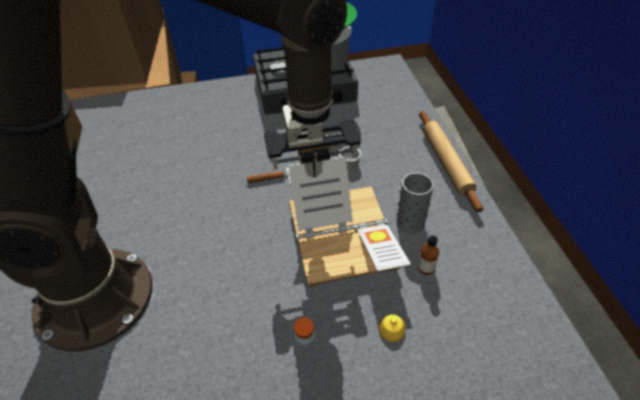

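```bash
python3 - <<'E'
from h import *
print(theta(330,225))
s=cv2.imread("pics/side4.png")[90:300,230:430]; cv2.imwrite("pics/side4z.png",cv2.resize(s,None,fx=2.8,fy=2.8,interpolation=cv2.INTER_CUBIC))
E
```

```text
[(-1.449, array([ 0.5189,  0.0063, -0.1287])), (2.133, array([0.5172, 0.1176, 0.1838]))]
```

View pics/side4z.png

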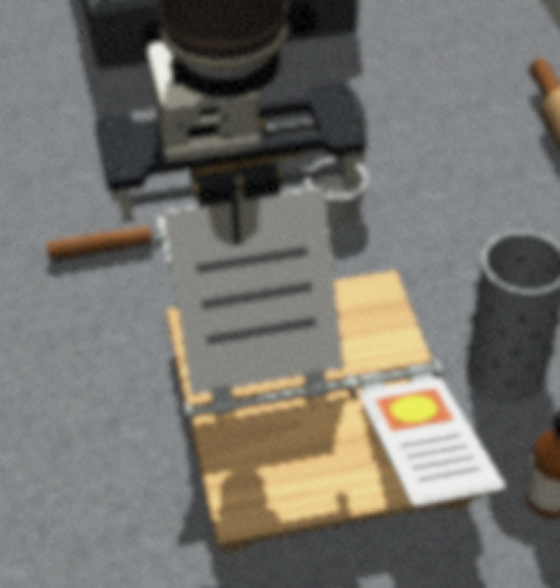

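```bash
python3 -m crank '[[0,0,0.015,-0.009,0],[0,0,0.015,-0.010,0],[0,0,0.015,-0.011,0],[0,0,0.014,-0.012,0],[0,0,0.014,-0.012,0],[0,0,0.013,-0.013,0],[0,0,0.012,-0.014,0],[0,0,0.012,-0.014,0]]'
```

```text
clock: 7.93
position: [0.5155, 0.1371, 0.1475]
ee_rot: [-2.234, -2.208, 0.0]
force: [0.6, -1.5, 0.0]
width: 0.007
```

```bash
python3 -m crank '[[0,0,0.011,-0.015,0],[0,0,0.01,-0.015,0],[0,0,0.009,-0.016,0],[0,0,0.008,-0.016,0],[0,0,0.006,-0.017,0],[0,0,0.005,-0.017,0],[0,0,0.002,-0.017,0],[0,0,0,0,0]]'; python3 - <<'E'
from h import *
for n in ["side","wrist"]: cv2.imwrite(f"pics/{n}5.png",arm.get_image(n)[:,:,::-1])
E
```

```text
clock: 8.6
position: [0.5147, 0.1568, 0.1014]
ee_rot: [-2.234, -2.208, 0.003]
force: [-0.6, 0.4, -0.5]
width: 0.003
```

View pics/wrist5.png

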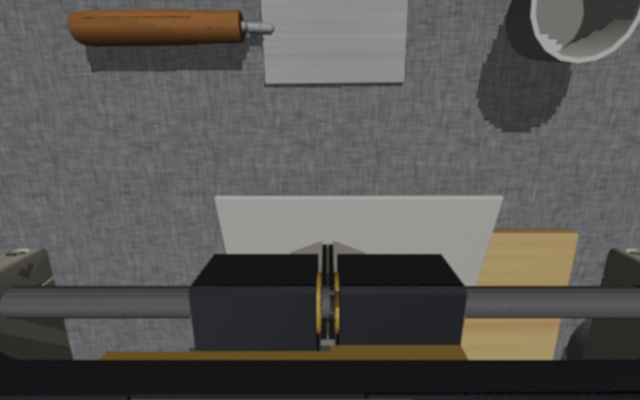

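View pics/side5.png

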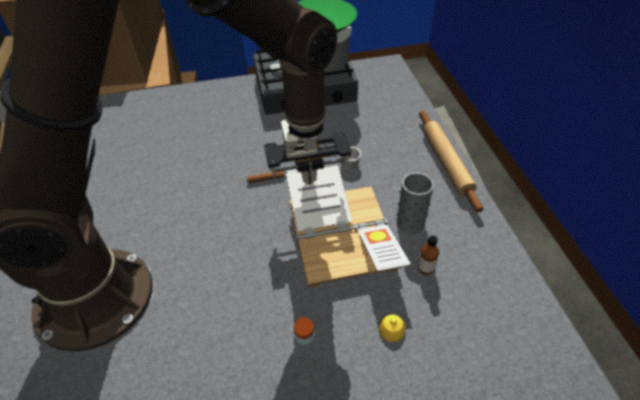

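```bash
python3 -m crank '[[0,0,0,-0.014,0],[0,0,0,-0.015,0],[0,0,0,-0.015,0],[0,0,0,-0.015,0],[0,0,0,-0.014,0],[0,0,0,-0.012,0],[0,0,0,-0.008,0],[0,0,0,-0.006,0]]'
```

```text
clock: 9.37
position: [0.5153, 0.1568, 0.0628]
ee_rot: [-2.234, -2.208, 0.001]
force: [0.1, 0.4, 0.7]
width: 0.002
```

```bash
python3 -m crank '[[0,0,0,-0.005,0],[0,0,0,-0.005,0],[0,0,0,-0.004,0],[0,0,0,0,0],[0,0,0,0,0],[0,0,0,0,0],[0,0,0,0,0],[0,0,0,0,0]]'
```

```text
clock: 10.03
position: [0.5155, 0.1569, 0.059]
ee_rot: [2.234, 2.207, 0.0]
force: [-5.3, -1.9, 18.1]
width: 0.006
```

```bash
python3 -m crank '[[0,0,0,0,0],[0,0,0,0.01,0],[0,0,0,0.03,0],[0,0,0,0.06,0],[0,0,0,0.08,0],[0,0,0,0.09,0],[0,0,0,0.09,0],[0,0,0,0.06,0]]'
```

```text
clock: 10.7
position: [0.5161, 0.1573, 0.2299]
ee_rot: [2.233, 2.207, 0.005]
force: [0.4, 0.8, 0.6]
width: 0.005
```

```bash
python3 -m crank '[[0,-0.05,-0.05,0.05,0],[0,-0.05,-0.08,0.03,0],[0,-0.05,-0.09,0,0],[0,-0.05,-0.09,0,0],[0,-0.05,-0.09,0,0],[0,-0.05,-0.09,0,0],[0,-0.03,-0.09,0,0],[0,0,-0.09,0,0]]'; python3 -m crank '[[0,0,-0.09,0,0],[0,0,-0.09,0,0],[0,0,-0.09,0,0],[0,0,-0.09,0,0],[0,0,-0.09,0,0],[0,0,-0.05,0,0],[0,0,0,0,0],[0,0,0,0,0]]';  python3 - <<'E'
from h import *
for n in ["side","top"]: cv2.imwrite(f"pics/{n}6.png",arm.get_image(n)[:,:,::-1])
t=cv2.imread("pics/top6.png")[110:280,220:480]; cv2.imwrite("pics/top6z.png",cv2.resize(t,None,fx=3,fy=3,interpolation=cv2.INTER_CUBIC))
s=cv2.imread("pics/side6.png")[140:350,230:470]; cv2.imwrite("pics/side6z.png",cv2.resize(s,None,fx=2.8,fy=2.8,interpolation=cv2.INTER_CUBIC))
E
```

```text
clock: 11.37
position: [0.3805, -0.1125, 0.2586]
ee_rot: [2.235, 2.208, -0.001]
force: [-0.4, 0.8, -0.7]
width: 0.003
clock: 12.03
position: [0.3831, -0.3119, 0.258]
ee_rot: [-2.237, -2.205, -0.0]
force: [1.1, 1.4, -0.3]
width: 0.004
```

View pics/top6z.png

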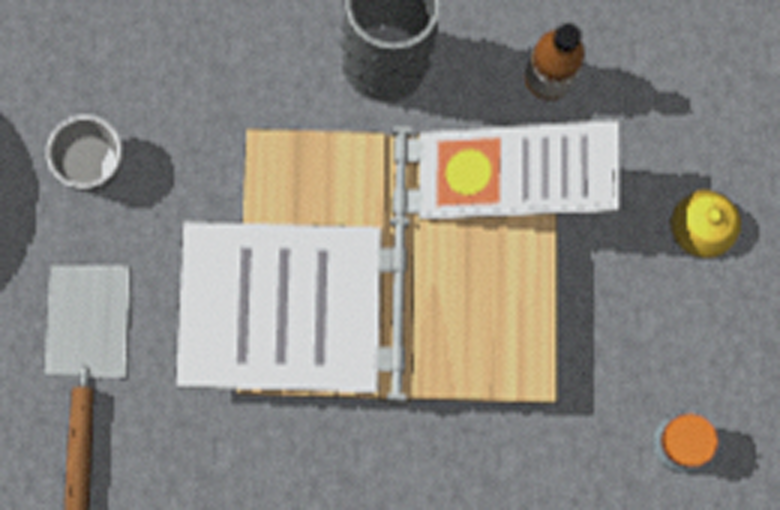

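View pics/side6z.png

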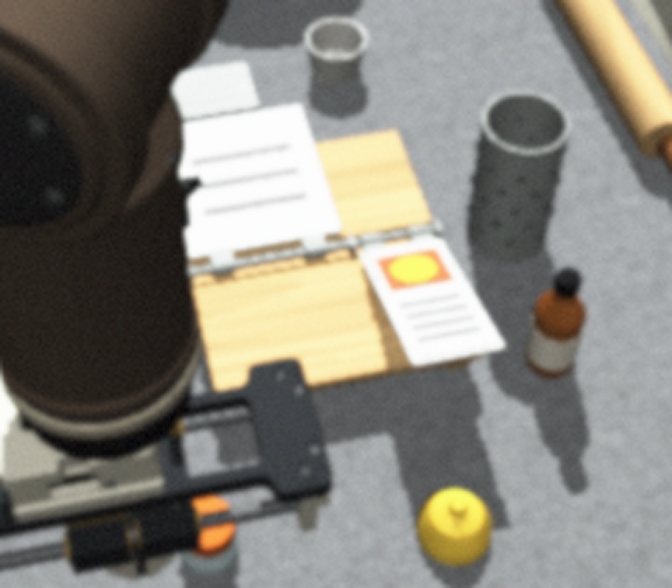

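```bash
python3 - <<'E'
from h import *
T=lambda x,y:("top",220+x/3,110+y/3)
S=lambda x,y:("side",230+x/2.8,140+y/2.8)
print(tri([T(184,222),S(303,103)]),"narrow",tri([T(619,211),S(414,364)]),tri([T(618,121),S(503,349)]))
print(arm.observe()["force"])
a=cv2.imread("pics/top0.png").astype(int);b=cv2.imread("pics/top6.png").astype(int)
m=(abs(a-b).sum(2)>60).astype(np.uint8);m=cv2.morphologyEx(m,cv2.MORPH_OPEN,np.ones((2,2),np.uint8))
n,_,st,_=cv2.connectedComponentsWithStats(m); print([list(map(int,s)) for s in st[1:] if s[4]>12])
E
```

```text
(array([0.59463464, 0.19684676, 0.04271003]), [np.float64(0.0020859717145869797), np.float64(0.002085971714587138)]) narrow (array([ 0.59702907, -0.13427572,  0.09530118]), [np.float64(0.0011233621347846326), np.float64(0.001123362134784706)]) (array([ 0.66618666, -0.13503133,  0.09293448]), [np.float64(0.0003908413194989272), np.float64(0.00039084131949920905)])
[-0.03862156  1.22641515  0.36146526]
[[355, 181, 111, 74, 6003], [280, 184, 73, 62, 3866], [350, 203, 2, 17, 34], [532, 209, 108, 191, 11900], [536, 237, 2, 13, 26], [398, 248, 5, 3, 13], [539, 297, 2, 16, 32], [543, 300, 2, 7, 14]]
```

```bash
python3 -c "
from cell import arm
print(arm.sign_off())"
```

```text
the job is handed in; nothing more can be done
None
```

The wide leaf now lies flat on the left-hand board, and I handed the job in at about 12 s of the 51 s allowed.

With the fingers shut and pointing down, I put the tips about 20 mm below the raised free edge. I pushed the leaf up and over along its arc in small steps, working only from its underside. I then pressed it down and took the hand well clear.

**What the last checks showed:**
- **Leaf flat:** pressing stopped against a firm 18 N, with the fingertips 42 mm above the table. From two camera views, the one free corner both cameras could see lies 43 mm up, which is flat to within the roughly 2 mm accuracy of the measurement. The near corner was hidden by the arm in the side view, so I did not check it that way.
- **Narrow leaf:** its corners are within about 2 mm of where they started.
- **Everything else:** comparing the top pictures from before and after, only the wide leaf, its shadow and the arm changed.
- **Forces:** when the fingers first met the edge, it stuck briefly against them, reading about 11 N sideways and 7 N upward. Moving up along the arc released it. The highest force reported at the end of any move was the 18 N press.

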